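Dispense a tin from the kitchen's gravity rack past the date reader

ROBOT

A 6-joint arm with a two-finger parallel gripper is mounted at the origin on the work surface. World frame = base frame: x ahead of the robot, y to its left, z up, the work surface at z = 0. Lengths are in mm, angles in rad, forces in N, time in s.
With the tool pointing down it reaches from about 275 to 1000 mm from the base axis. Payload 8.4 kg.
Tool frame: the origin (TCP) lies at the very end of the fingers, on their centre line; the grasp point (between the pads) lies 19 mm behind it; z points along the fingers, y is the line along which they close (so a half turn about z gives the same grasp; the last joint's range is limited). The gripper opens to 85 mm and grips with 20 to 120 N. Pads are 22 mm wide; open, the fingers measure 114 mm over their backs; the gripper's body (76 mm by 85 mm) begins 54 mm behind the grasp point. The pads swing forward as they close: fully open they stand 13 mm farther back than shut.
Start: joints at [1.249, 0.353, 1.633, -0, 1.155, -0.002], TCP at [196.484, 593.314, 231.281] pointing down, gripper open.
Joint ranges: [-2.63, 2.63], [-0.92, 2.1], [0.06, 2.66], [-1.3, 4.44], [0, 2.69], [-3.02, 3.02]. Speed limits (rad/s): [2.22, 2.22, 2.79, 3.14, 3.14, 3.14].

INTERFACE

Orientations are given as [roll, pitch, yaw] about the fixed x, y, z axes, in that order (R = Rz(yaw) Ry(pitch) Rx(roll)).
In Python, from rig import telemetry, imaging, r gives the robot as it stands. The module is installed in compiled form; this text tells all that it offers.
- The arm moves only by the tool step_arm, never from a script. Its argument "moves" is a list of rows, each a list of 3 entries, a list of its own where there are three numbers: the turn, a rotation vector about the tool's x, y, z scaled (see below), then the shift along the tool's x, y, z scaled (see below), then the opening, from -1 (shut) to 1 (fully open). A call has 1 to 8 rows; each row is the pose to reach, as a shift and turn from the pose commanded when the call began, along the tool's axes at that moment; what a row does not reach only later rows make up. The controller multiplies each number of a shift by 200 mm and each number of a turn by 45 degrees. A row lasts 1/10 s, in which the tool goes at most 50 mm and 8.59 degrees, less where a joint would pass 70% of its speed; a pose out of reach is approached as far as the arm can. A call with a number of a shift or a turn outside -1 to 1 is refused whole. A call with a gripper value outside its range is refused whole. The fingers move at their own pace and stop on an object; "squeeze" is the grip in N (left out, the last holds). Time passes only in rows, so rows that repeat a pose let the fingers close. It gives the time, the measured TCP pose, the force, the opening and the grip force at its end, in the units of the state.
- telemetry.sense(): the state, without advancing time (a new reading comes with each control period).
- imaging.grab_frame(name): name is "scene" or "top" or "wrist"; returns the picture (480x640x3 uint8, red, green, blue); there is no depth.
- imaging.calibration(name): a dict with "fx", "fy", "cx", "cy" (pixels), "cam_to_world" (4x4, takes a point from camera to world coordinates). Camera axes: x right, y up, looking along -z (the intrinsics and any distortion apply to the point x, -y, -z); pixel columns grow to the right and rows downward; lengths in mm; the calibration is good to about 2 mm. A picture is of the moment at which its call begins: read the wrist's pose just before it. calibration takes no time and is no camera call; for the wrist camera it gives the pose at the moment of the call.
- r.sign_off(): hands the job in; it is judged then, once.
Trained networks look in the newest picture that a camera, given by its name, has taken for a name from the list of things; names that differ only in an ending like _2 or _b are one class to them, and where a whole thing is asked for, a point or a joint stands for the part that bears it (a point fixed in the world has none). Each returns a list of dicts, best first, with "conf" (0 to 1); they miss things now and then, are a little off and sometimes report something else, mostly with a low value. They report only what shows in the picture. A call takes as long as a camera call. They do not tell look-alikes from the thing itself.
- imaging.recognise(camera, name): "extent" ([left, top, width, height] in pixels, round what is visible of it).
- imaging.mark_of(camera, name): "xy" ([column, row] in pixels: a listed point, or the origin of a listed thing).
The state is a dict: "clock": time; "qpos": joint angles; "qvel": joint speeds; "joint_efforts": joint torques, N m; "eef_pos": TCP position; "tcp_rot": TCP orientation; "contact_force": force on the tool from outside, world axes, zero at the start; "wrist_torque": the same for the moment, N m; "opening": opening from 0.0 (shut) to 1.0 (fully open); "grasp_force": force on a finger pad.
Only numpy, scipy, OpenCV 4.12 (cv2) and the standard library are available. Lean on these libraries where they do the work, as an engineer would, in place of code of your own. Each camera call takes 0.05 s, during which the arm holds its last target. There are 200 camera calls.

TASK

Push the red lever of the sloping tin rack all the way over so that the gate drops and the tin rolls down the chute, and use the blue-handled catcher to meet the rolling tin gently, so that its sprung pad is never knocked in. Bring the tin to a stop on the blue band beside the date reader, keep it still there for two seconds, then ease it down until the catcher is at its lower end, let go and leave the tin resting there. Do not touch the tin itself or disturb the other things on the table.

Things in the scene. Friction and masses are not known exactly. Their poses are not given: they have to be found in the camera images.
- rack: Fixed aluminium gravity rack: a sloping chute 604 mm long, 114 mm wide inside. Origin on the table; y points uphill along the chute (level), x across it towards the black date reader, z up. Floor: 60 mm above the table at y 0, rising 35 mm per metre to +y, from y -332 to +272. Side walls 32 mm above the floor, outer faces x +-61. Reader at x 67..103, y -195..-145, top z 75.
- mouth (a point): Where the bar cage over the upper chute ends, in the rack frame x 0, y 37 mm. The cage covers the chute from here uphill to y 266, its top 88 mm above the chute floor. Downhill of here the chute is open at the top. The red gate plate (34 mm high) stands across the chute at y 176 and sinks into the floor as the lever is pushed.
- tin: Red and yellow tin, 73 mm across, 108 mm long, about 0.45 kg, lying across the chute; origin at its centre, own x its axis. It waits at the gate, rack y 215 mm. Freed, it rolls downhill, accelerating at about 0.13 m/s2 (exact value unknown), and would come to rack y 0 about 1.2 s after the lever is over, at about 0.24 m/s.
- catcher (a joint): Position (m) of the catcher, an aluminium slide on the chute with a blue handle and a sprung pad facing uphill: how far downhill of rack y = 0 the centre of a tin lies that just touches the pad. 0 to 0.235 (lower end), starts near the top. It runs along the slope, friction 3 N, mass 0.15 kg, so it stays where it is left and does not give way to the tin.
- pad (a joint): Compression (m) of the catcher's sprung pad (a free-turning rubber roller on a sprung plate), 0 free, up to 0.025. Spring 60 N/m, damping 1.5 N s/m. A resting tin presses it in by about 3 mm. More than 0.012 counts as a knock: meeting the tin at up to 0.06 m/s relative speed is safe, at 0.13 m/s it is not. Pushing the tin uphill presses it in by 5 to 7 mm.
- handle (a point): Grip point on the catcher's blue handle, an upright block 16 mm wide across the chute (x), 30 mm along it (y), 54 mm tall above the slide, its top 19 mm above this point, free on both sides. It lies 74 mm downhill of the centre of a tin touching the free pad and 83 mm above the chute floor. Grip it from above across x.
- band (a point): Middle of the blue band across the chute (40 mm wide along the chute), at the height of the tin's centre: the tin's centre is to be held here. In the rack frame x 0, y -170 mm. Axes as the rack's.
- rest (a point): Where the centre of the tin lies at the end, on the pad of the catcher slid fully down to its lower end: in the rack frame x 0, y -235 mm. Axes as the rack's.
- lever (a joint): Angle of the release lever: 0 at the start (leaning uphill by 0.5 rad, gate up), 1.0 rad pushed fully over (leaning downhill by 0.5 rad). It stays where it is left and turns easily (about 1 N at the knob). The gate sinks 43 mm per rad and lets the tin go at about 0.8 rad; pushed over counts from 0.85 rad.
- lever_tip (a point): Centre of the lever's red ball knob, 26 mm in diameter, 80 mm from the pivot. In the rack frame the pivot is at x -120, y 30, z 52 mm with its axis along x, so the knob swings in the plane x -120 from y 68 to y -8, 122 mm above the table at both ends and 132 mm halfway. Push it towards -y.
- ramekin_a: Bystander: terracotta ramekin, 84 mm across, 55 mm high. Origin under its middle.
- ramekin_b: Bystander: second terracotta ramekin, same size. Origin under its middle.
- jar: Bystander: glass jar, 72 mm across, 100 mm high. Origin under its middle.
Not all that is in view belongs to the job. What is shaped like the tin but green or purple is not meant.

How it is judged:
By the outcome, as a careful person would: the job done as asked, in the order asked, and still so for the second after the job is handed in, with the robot touching nothing.
It also fails if it takes over 51 s, if anything falls off the work surface, if the arm or the gripper's body presses on something with over 40 N, if the wrist force passes 120 N, or if a joint passes its speed limit or range.

## Working session

There is one attempt and no reset: what is moved stays moved. The work goes in short steps, Python scripts to look and compute and a tool call to move; the robot and the scene stay as the last step left them, time stands still between calls to the robot, and variables do not carry over. Pictures are saved under pics/ and viewed, at most 10 in all, crops included, and the job is handed in when it is done.

Besides the shell and the picture viewer there is one more tool, called after "Call:" as name([rows], argument=value, ...), one row to a line, values as JSON. step_arm: Moves the arm, as the interface text tells. Its arguments: {"type":"object","properties":{"moves":{"type":"array"},"squeeze":{"type":"number"}},"required":["moves"]}

```bash
mkdir -p pics
cat > h.py <<'E'
from rig import telemetry, imaging, r
import numpy as np, cv2
def snap(c,n):
    im=imaging.grab_frame(c); cv2.imwrite(f'pics/{n}.png',im[:,:,::-1]); return im
def ray(c,uv):
    k=imaging.calibration(c);T=np.array(k['cam_to_world'])
    d=np.array([(uv[0]-k['cx'])/k['fx'],-(uv[1]-k['cy'])/k['fy'],-1.])
    return T[:3,3],T[:3,:3]@d/np.linalg.norm(d)
def atz(c,uv,z):
    o,d=ray(c,uv);return o+d*(z-o[2])/d[2]
def tri(obs):
    A=np.zeros((3,3));b=np.zeros(3)
    for c,uv in obs:
        o,d=ray(c,uv);P=np.eye(3)-np.outer(d,d);A+=P;b+=P@o
    x=np.linalg.solve(A,b)
    return x,[float(np.linalg.norm((np.eye(3)-np.outer(d,d))@(x-o))) for o,d in (ray(c,uv) for c,uv in obs)]
E
python3 - <<'E'
from h import *
s=telemetry.sense();print(s)
for c in('scene','top'):
    snap(c,c+'0');k=imaging.calibration(c);print(c,k)
    for n in('rack','mouth','tin','handle','band','rest','lever_tip'):
        print(n,[(np.round(m['xy'],1).tolist(),round(m['conf'],2)) for m in imaging.mark_of(c,n)[:3]])
print(telemetry.sense()['clock'])
E
```

```text
{'clock': 0.0, 'qpos': array([ 1.24858261e+00,  3.53646513e-01,  1.63411114e+00,  1.02469586e-05,
        1.15520197e+00, -2.37871816e-03]), 'qvel': array([-0.00168157,  0.00090243,  0.00036643,  0.00071552, -0.00151742,
       -0.00281906]), 'joint_efforts': array([-2.94482954e-03, -6.05255628e+01, -3.42058146e+01, -2.91840161e-04,
        9.85336985e-03, -2.07522464e-05]), 'eef_pos': array([196.34389808, 592.870551  , 230.57254245]), 'tcp_rot': array([-3.14022571e+00, -1.26206436e-05,  2.82175351e+00]), 'contact_force': array([-0.95992844,  0.44460049,  0.09211315]), 'wrist_torque': array([0.00834765, 0.03535025, 0.01945288]), 'grasp_force': 0.0, 'opening': 1.006869562648297}
scene {'fx': 624.2206445166436, 'fy': 624.2206445166436, 'cx': 322.5223971507447, 'cy': 242.67109997904606, 'cam_to_world': array([[ 4.85345663e-01, -5.32465067e-01,  6.93484347e-01,
         1.57568931e+03],
       [ 8.74301040e-01,  2.90030998e-01, -3.89203946e-01,
        -7.02564219e+02],
       [ 6.10554805e-03,  7.95212533e-01,  6.06300049e-01,
         1.13279145e+03],
       [ 0.00000000e+00,  0.000000
[... 350 characters left out ...]
: 512.3708003090314, 'fy': 512.3708003090314, 'cx': 327.0218542092308, 'cy': 247.4378547839523, 'cam_to_world': array([[ 9.92930302e-02,  9.74097129e-01, -2.03164162e-01,
         1.84299020e+02],
       [-9.95046526e-01,  9.81908203e-02, -1.55233510e-02,
        -8.08026726e+01],
       [ 4.82760403e-03,  2.03699154e-01,  9.79021628e-01,
         1.23917190e+03],
       [ 0.00000000e+00,  0.00000000e+00,  0.00000000e+00,
         1.00000000e+00]])}
rack [([270.4, 192.7], 0.59)]
mouth [([250.8, 174.8], 0.66)]
tin [([164.8, 251.7], 0.93), ([141.9, 338.1], 0.76), ([313.2, 265.2], 0.63)]
handle []
band [([223.2, 222.8], 0.34)]
rest [([367.1, 201.2], 0.95)]
lever_tip [([225.4, 225.5], 0.61)]
0.8
```

View pics/scene0.png

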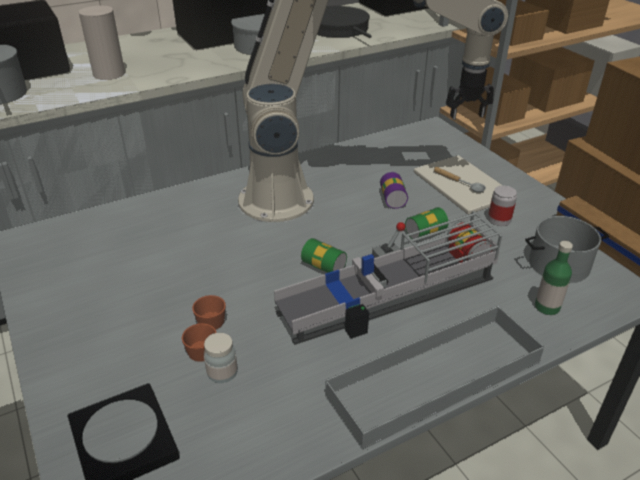

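View pics/top0.png

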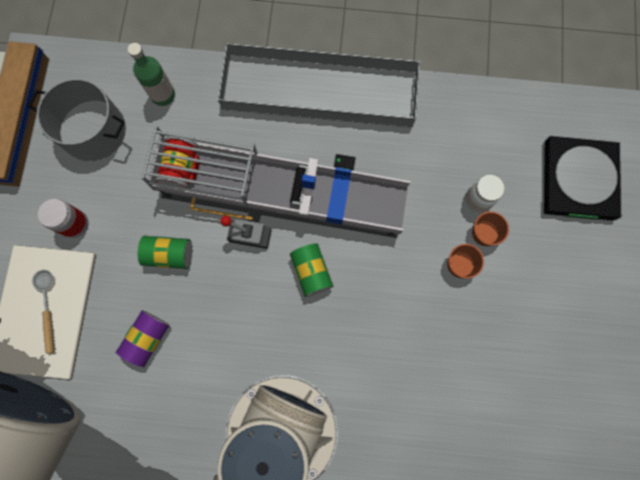

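The scene view shows the handle near (368,263), knob (401,227), band (343,290) and reader (357,320). In the top view the handle is near (309,181), knob (226,221), band (340,192) and red tin (179,160). The green and purple tins and the tray aren't part of the job. I'll zoom in to pick exact points.

Run:
```python
from h import *
a=cv2.imread('pics/scene0.png')[200:350,260:510];b=cv2.imread('pics/top0.png')[120:250,140:420]
cv2.imwrite('pics/c1.png',cv2.resize(a,None,fx=3.2,fy=3.2,interpolation=cv2.INTER_CUBIC))
cv2.imwrite('pics/c2.png',cv2.resize(b,None,fx=2.8,fy=2.8,interpolation=cv2.INTER_CUBIC))
```

```text
(no output)
```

View pics/c1.png

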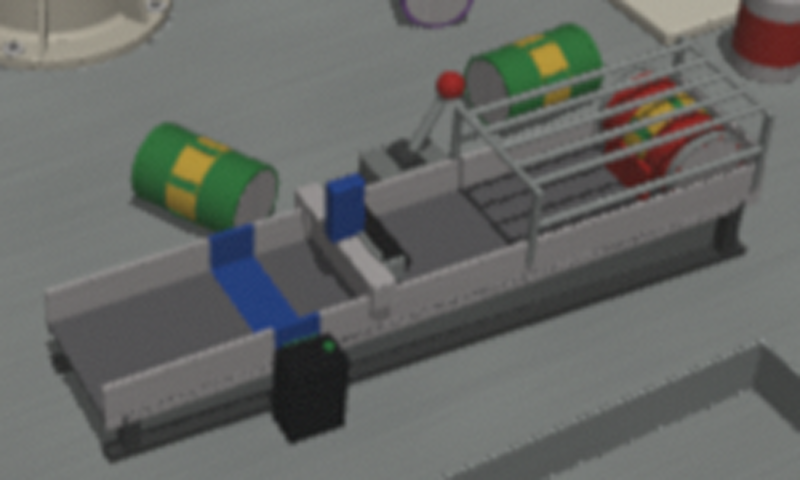

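View pics/c2.png

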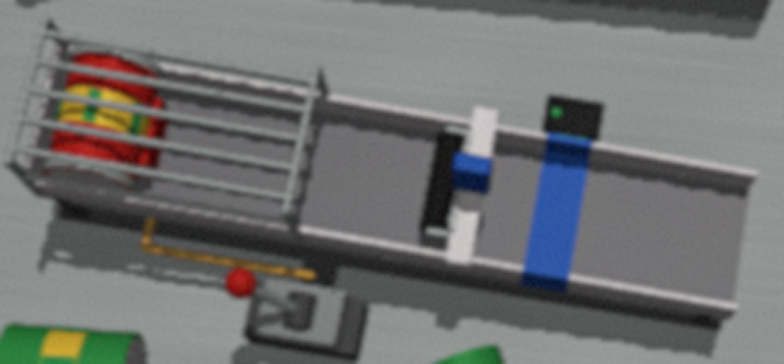

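The crops show: knob at scene crop (451,85) and top crop (240,283), wall ends at scene (105,389)/(46,291) and top (757,173)/(735,310), and the blue handle top at scene (345,181) and top (472,163). I'll fit the rack pose.

```bash
cat > fit.py <<'E'
from h import *
from scipy.optimize import least_squares
S=lambda u,v:('scene',(260+u/3.2,200+v/3.2)); T=lambda u,v:('top',(140+u/2.8,120+v/2.8))
fl=lambda y:60+.035*y
obs=[((-120,68.4,122),S(451,85)),((-120,68.4,122),T(240,283)),
((60,-332,fl(-332)+32),S(105,388)),((-60,-332,fl(-332)+32),S(46,291)),
((60,-332,fl(-332)+32),T(757,174)),((-60,-332,fl(-332)+32),T(735,309)),
((0,37,fl(37)+88),S(497,149)),((0,37,fl(37)+88),T(306,148)),
((85,-170,75),T(574,117)),((0,-170,fl(-170)),T(558,210)),((0,-170,fl(-170)),S(259,296))]
proj={}
def project(c,p):
    k=imaging.calibration(c);M=np.linalg.inv(k['cam_to_world']);q=M[:3,:3]@p+M[:3,3]
    return np.array([k['cx']-k['fx']*q[0]/q[2],k['cy']+k['fy']*q[1]/q[2]])
def w(p,l): 
    c,s=np.cos(p[2]),np.sin(p[2]);return np.array([p[0]+c*l[0]-s*l[1],p[1]+s*l[0]+c*l[1],l[2]])
if __name__=='__main__':
    print('knob tri',tri([S(451,85),T(240,283)]),'handle top',tri([S(345,181),T(472,163)]))
    print('corner+',tri([S(105,388),T(757,174)]),'corner-',tri([S(46,291),T(735,309)]))
    f=lambda p:np.concatenate([project(c,w(p,l))-uv for l,(c,uv) in obs])
    best=min((least_squares(f,[500,100,y0],loss='soft_l1') for y0 in (-2,-1,0,1,2,3)),key=lambda z:z.cost)
    print(best.x,np.round(f(best.x).reshape(-1,2),1).tolist());np.save('rack.npy',best.x)
    p=best.x;h=tri([S(345,181),T(472,163)])[0]
    c,s=np.cos(p[2]),np.sin(p[2]);d=h[:2]-p[:2];print('handle rack',c*d[0]+s*d[1],-s*d[0]+c*d[1],h[2])
    for y in(-74,-78,-84,-90):print(y,[np.round(project(q,w(p,(0,y,fl(y)+102))),1).tolist() for q in('scene','top')])
    for n,l in dict(knob0=(-120,68,122),knob1=(-120,-8,122),h=(0,-80,fl(-80)+83),hend=(0,-309,fl(-309)+83)).items():print(n,w(p,l).round(1))
    print(S(345,181),T(472,163))
E
python3 fit.py
```

```text
knob tri (array([455.4618244 , 172.56481305, 118.91847177]), [2.426518047706533, 2.426518047706761]) handle top (array([562.33476691,  -5.44024774, 155.67292557]), [1.9880631839176177, 1.988063183917525])
corner+ (array([ 604.5790079 , -241.0722931 ,   77.64314888]), [3.2358677799728808, 3.23586777997267]) corner- (array([ 484.68250996, -231.59429178,   76.72383389]), [2.3048633511512, 2.3048633511512007])Traceback (most recent call last):
  File "fit.py", line 20, in <module>
    best=min((least_squares(f,[500,100,y0],loss='soft_l1') for y0 in (-2,-1,0,1,2,3)),key=lambda z:z.cost)
  File "fit.py", line 20, in <genexpr>
    best=min((least_squares(f,[500,100,y0],loss='soft_l1') for y0 in (-2,-1,0,1,2,3)),key=lambda z:z.cost)
              ~~~~~~~~~~~~~^^^^^^^^^^^^^^^^^^^^^^^^^^^^^^^
    return func(*args, **kwargs)
    result = trf(vector_fun.fun, vector_fun.jac, x0, f0, J0, lb, ub, ftol, xtol,
                 gtol, max_nfev, x_scale, loss_function, tr_solver,
                 tr_options.copy(), verbose, callback=callback_wrapped)
    return trf_no_bounds(
        fun, jac, x0, f0, 
[... 800 characters left out ...]
0 for f_eval in f_evals]
                                    ^^^^^^^
    f = np.atleast_1d(self.fun(x, *self.args, **self.kwargs))
                      ~~~~~~~~^^^^^^^^^^^^^^^^^^^^^^^^^^^^^^
    return np.atleast_1d(self.fun(x))
                         ~~~~~~~~^^^
    return self.f(x, *self.args, **self.kwargs)
           ~~~~~~^^^^^^^^^^^^^^^^^^^^^^^^^^^^^^
  File "fit.py", line 19, in <lambda>
    f=lambda p:np.concatenate([project(c,w(p,l))-uv for l,(c,uv) in obs])
                               ~~~~~~~^^^^^^^^^^
  File "fit.py", line 12, in project
    k=imaging.calibration(c);M=np.linalg.inv(k['cam_to_world']);q=M[:3,:3]@p+M[:3,3]
ValueError: time passes only in moves, steps and waits
```

```bash
sed -i "s/k=imaging.calibration(c);M=/k=cal(c);M=/; s/^proj={}/import functools; cal=functools.cache(imaging.calibration)/" fit.py; python3 fit.py 2>&1|tail -20; python3 -c "
from h import *;print(telemetry.sense()['clock'])"
```

```text
knob tri (array([455.4618244 , 172.56481305, 118.91847177]), [2.426518047706533, 2.426518047706761]) handle top (array([562.33476691,  -5.44024774, 155.67292557]), [1.9880631839176177, 1.988063183917525])
corner+ (array([ 604.5790079 , -241.0722931 ,   77.64314888]), [3.2358677799728808, 3.23586777997267]) corner- (array([ 484.68250996, -231.59429178,   76.72383389]), [2.3048633511512, 2.3048633511512007])
[ 5.70320797e+02  9.30072467e+01 -7.81890504e-02] [[-1.2, -0.4], [-0.3, -1.1], [-2.0, -0.6], [-1.6, -0.9], [-0.3, -0.8], [0.1, -0.7], [-1.9, -1.2], [-0.9, -4.6], [-0.5, -0.9], [-1.1, 1.8], [-0.4, 2.3]]
handle rack -0.27195626585927535 -98.77050106771132 155.67292557152277
-74 [[375.9, 253.1], [296.8, 175.1]]
-78 [[374.5, 253.6], [298.6, 175.5]]
-84 [[372.4, 254.2], [301.2, 176.0]]
-90 [[370.2, 254.9], [303.9, 176.5]]
knob0 [456.  170.2 122. ]
knob1 [450.1  94.4 122. ]
h [564.1  13.3 140.2]
hend [ 546.2 -215.   132.2]
('scene', (367.8125, 256.5625)) ('top', (308.57142857142856, 178.21428571428572))
0.8
```

```bash
cat > plan.py <<'E'
from h import *
from fit import w
from scipy.spatial.transform import Rotation as R
p=np.load('rack.npy')
def cur():
    s=telemetry.sense();return s,np.array(s['eef_pos']),R.from_euler('xyz',s['tcp_rot'])
def inrack(q):
    c,s=np.cos(p[2]),np.sin(p[2]);d=q[:2]-p[:2];return np.array([c*d[0]+s*d[1],-s*d[0]+c*d[1],q[2]])
Rt=R.from_euler('xyz',[np.pi,0,np.pi/2+p[2]])
def to(l,frac=1):
    s,q,Rc=cur();d=w(p,l)-q
    print('clock',s['clock'],'rack',inrack(q).round(1),'turn',((Rc.inv()*Rt).as_rotvec(degrees=True)*frac/45).round(3),'shift',(Rc.inv().apply(d)*frac/200).round(3),'dist',np.linalg.norm(d)*frac)
E
python3 - <<'E'
from plan import *
to((0,-40,200),1/3)
for c,uv in(('top',(164,252)),('top',(311,270))):print(inrack(atz(c,uv,73)).round())
E
```

```text
clock 0.8 rack [-411.8  469.6  231.3] turn [ 0.    -0.     0.564] shift [-0.87  -0.66   0.052] dist 218.63865126013323
[-209.  204.   73.]
[-190. -139.   73.]
```

Call:
step_arm([
  [[0,0,0.56],[-0.87,-0.66,0.05],-1],
  [[0,0,0.56],[-0.87,-0.66,0.05],-1],
  [[0,0,0.56],[-0.87,-0.66,0.05],-1],
  [[0,0,0.56],[-0.87,-0.66,0.05],-1],
  [[0,0,0.56],[-0.87,-0.66,0.05],-1],
])

```text
clock: 1.3
eef_pos: [321.6, 409.9, 221.1]
tcp_rot: [-3.141, 0.001, 2.38]
contact_force: [-0.3, -0.6, -0.1]
opening: 0.144
grasp_force: 0.0
```

```bash
python3 -c "
from plan import *
to((0,-40,200),.5)"
```

```text
clock 1.3 rack [-272.7  296.5  221.1] turn [-0.     0.001  0.565] shift [-1.06  -0.222  0.054] dist 216.82628962413554
```

Call:
step_arm([
  [[0,0,0.56],[-1.0,-0.22,0.05],-1],
  [[0,0,0.56],[-1.0,-0.22,0.05],-1],
  [[0,0,0.56],[-1.0,-0.22,0.05],-1],
  [[0,0,0.56],[-1.0,-0.22,0.05],-1],
  [[0,0,0.56],[-1.0,-0.22,0.05],-1],
])

```text
clock: 1.8
eef_pos: [437.1, 239.7, 211.3]
tcp_rot: [3.141, 0.001, 1.938]
contact_force: [-0.9, -0.3, 0.1]
opening: -0.001
grasp_force: 0.0
```

```bash
python3 -c "
from plan import *
to((0,-40,200),1)"
```

```text
clock 1.8 rack [-144.2  135.8  211.3] turn [0.001 0.002 0.567] shift [-1.104  0.272  0.058] dist 227.70785210049564
```

Call:
step_arm([
  [[0,0,0.57],[-1.0,0.27,0.05],-1],
  [[0,0,0.57],[-1.0,0.27,0.05],-1],
  [[0,0,0.57],[-1.0,0.27,0.05],-1],
  [[0,0,0.57],[-1.0,0.27,0.05],-1],
  [[0,0,0.57],[-1.0,0.27,0.05],-1],
  [[0,0,0.57],[-1.0,0.27,0.05],-1],
])

```text
clock: 2.4
eef_pos: [558.3, 76.0, 201.0]
tcp_rot: [-3.141, -0.0, 1.492]
contact_force: [-0.8, 1.2, -0.5]
opening: 0.0
grasp_force: 0.0
```

Run:
```python
from plan import *
to((0,-50,138),1)
snap('wrist','w1');print(telemetry.sense()['opening'])
for c in('wrist','top'):
  if c=='top':snap(c,'t2')
  for n in('handle','band','lever_tip','mouth'):
    print(c,n,[(np.round(m['xy'],1).tolist(),round(m['conf'],2)) for m in imaging.mark_of(c,n)[:2]])
```

```text
clock 2.4 rack [-10.7 -17.9 201. ] turn [-0. -0. -0.] shift [-0.161  0.054  0.315] dist 71.55606923888976
-0.0013502258265615168
wrist handle []
wrist band [([332.2, 390.9], 0.7)]
wrist lever_tip [([146.5, 116.7], 0.96)]
wrist mouth [([332.9, 160.7], 0.59)]
top handle [([304.1, 181.0], 0.61)]
top band [([340.0, 190.5], 0.59)]
top lever_tip []
top mouth []
```

View pics/w1.png

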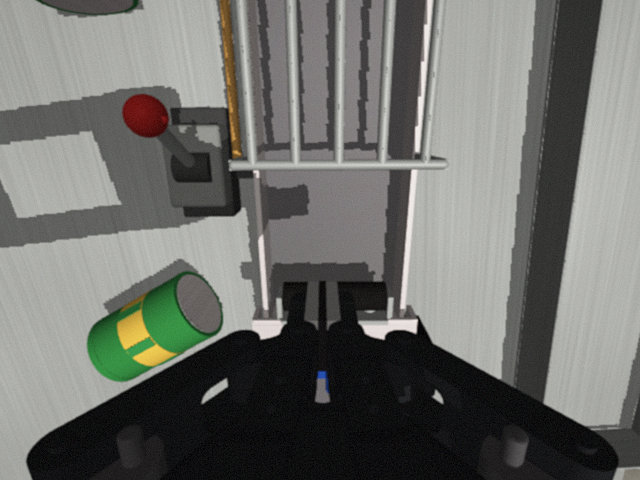

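The wrist picture shows the knob at (146,116), the mouth cross-bar centre at (339,163) and the roller at (330,293), with the handle hidden under the fingers. I'll check the rack fit against these points.

Run:
```python
from plan import *
for n,uv,z in(('knob',(146,116),122),('barL',(232,164),60+1.3+86),('barR',(446,163),147.3),('wallR end?',(413,322),89),('catcher plate',(334,322),92)):
    print(n,inrack(atz('wrist',uv,z)).round(1))
```

```text
knob [-123.2   68.9  122. ]
barL [-64.6  41.7 147.3]
barR [ 59.6  42.7 147.3]
wallR end? [ 67.7 -98.7  89. ]
catcher plate [ -1.5 -97.1  92. ]
```

Call:
step_arm([
  [[0,0,0],[-0.14,0.045,0.2],-1],
  [[0,0,0],[-0.18,0.045,0.315],-1],
  [[0,0,0],[-0.22,0.045,0.315],-1],
  [[0,0,0],[-0.22,0.045,0.315],-1],
])

```text
clock: 3.3
eef_pos: [563.2, 31.8, 138.5]
tcp_rot: [-3.141, 0.0, 1.494]
contact_force: [-0.2, 0.1, 0.6]
opening: 0.003
grasp_force: 0.0
```

```bash
python3 -c "
from plan import *
to((0,-73,138),1)"
```

```text
clock 3.3 rack [ -2.3 -61.6 138.5] turn [-0.001  0.     0.001] shift [-0.057  0.011  0.003] dist 11.618999076171333
```

Call:
step_arm([
  [[0,0,0],[-0.015,0.005,0],-1],
  [[0,0,0],[-0.03,0.01,0],-1],
  [[0,0,0],[-0.045,0.01,0],-1],
  [[0,0,0],[-0.045,0.01,0],-1],
])

```text
clock: 3.7
eef_pos: [565.0, 23.1, 138.9]
tcp_rot: [3.141, -0.0, 1.495]
contact_force: [1.0, 0.4, -0.2]
opening: -0.003
grasp_force: 0.0
```

Call:
step_arm([
  [[0,0,0],[-0.01,0,0],-1],
  [[0,0,0],[-0.02,0,0],-1],
  [[0,0,0],[-0.02,0,0],-1],
])

```text
clock: 4.0
eef_pos: [564.4, 19.2, 138.4]
tcp_rot: [3.142, -0.0, 1.494]
contact_force: [0.5, 0.1, -0.0]
opening: 0.001
grasp_force: 0.1
```

Call:
step_arm([
  [[0,0,0],[-0.01,0,0],-1],
  [[0,0,0],[-0.01,0,0],-1],
])

```text
clock: 4.2
eef_pos: [564.3, 17.3, 138.3]
tcp_rot: [3.142, -0.0, 1.494]
contact_force: [-0.2, 2.0, 0.2]
opening: -0.001
grasp_force: 1.1
```

Call:
step_arm([
  [[0,0,0],[-0.01,0,0],-1],
  [[0,0,0],[-0.01,0,0],-1],
])

```text
clock: 4.4
eef_pos: [564.1, 15.2, 138.2]
tcp_rot: [3.142, -0.0, 1.494]
contact_force: [0.2, 0.9, -0.3]
opening: -0.002
grasp_force: 1.1
```

Call:
step_arm([
  [[0,0,0],[-0.01,0,0],-1],
  [[0,0,0],[-0.01,0,0],-1],
])

```text
clock: 4.6
eef_pos: [563.9, 13.1, 138.2]
tcp_rot: [-3.142, 0.0, 1.494]
contact_force: [1.0, 1.5, -1.1]
opening: 0.0
grasp_force: 1.0
```

Call:
step_arm([
  [[0,0,0],[0.1,-0.06,-0.18],-1],
  [[0,0,0],[0.91,-0.59,-0.18],-1],
  [[0,0,0],[0.91,-0.59,-0.18],-1],
  [[0,0,0],[0.91,-0.59,-0.18],-1],
  [[0,0,0],[0.91,-0.59,-0.18],-1],
  [[0,0,0],[0.91,-0.59,-0.18],-1],
  [[0,0,0],[0.91,-0.59,-0.18],-1],
])

```text
clock: 5.3
eef_pos: [459.8, 204.1, 174.4]
tcp_rot: [3.141, 0.001, 1.497]
contact_force: [0.4, -0.2, -0.1]
opening: 0.0
grasp_force: 0.0
```

Run:
```python
from plan import *
to((-121,100,106),1)
snap('top','t3');snap('wrist','w3')
for c in('wrist','top'):
  for n in('handle','band','lever_tip','tin'):
    print(c,n,[(np.round(m['xy'],1).tolist(),round(m['conf'],2)) for m in imaging.mark_of(c,n)[:2]])
im=cv2.imread('pics/t3.png')
hsv=cv2.cvtColor(im,cv2.COLOR_BGR2HSV)
m=cv2.inRange(hsv,(110,120,60),(125,255,255))
n,l,st,ce=cv2.connectedComponentsWithStats(m)
for i in range(1,n):
  if st[i,4]>30:print('blue',st[i],ce[i].round(1))
a=im[120:250,140:420];cv2.imwrite('pics/c3.png',cv2.resize(a,None,fx=2.8,fy=2.8,interpolation=cv2.INTER_CUBIC))
```

```text
clock 5.3 rack [-118.8  102.2  174.4] turn [0.001 0.001 0.006] shift [-0.011 -0.011  0.342] dist 68.47399553723858
wrist handle []
wrist band []
wrist lever_tip []
wrist tin [([523.8, 66.2], 0.89), ([213.6, 83.3], 0.66)]
top handle [([309.0, 180.6], 0.68), ([247.5, 174.8], 0.5)]
top band [([336.6, 195.0], 0.75)]
top lever_tip [([222.1, 224.6], 0.45)]
top tin [([309.4, 266.7], 0.81)]
blue [327 167  24  55 717] [338.3 195.5]
blue [304 175  14  12  88] [310.7 179.4]
```

View pics/c3.png

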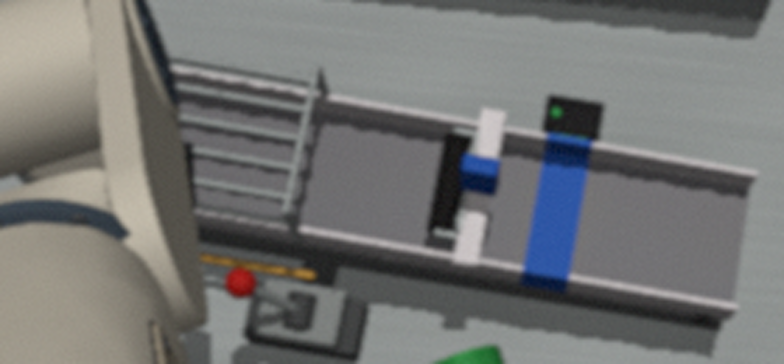

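The zoomed top view shows the catcher moved about 6 mm to (480,165), with the knob unmoved at (240,283). The arm hides the tin from this camera. I'll push the catcher up to its stop (c=0) for more runway and an absolute reference, and check the tin tracker on the scene camera.

```bash
cat > track.py <<'E'
from plan import *
def tin_y(im):  # RGB scene image -> rack y of tin by red blob on plane rack x=0
    hsv=cv2.cvtColor(im,cv2.COLOR_RGB2HSV)
    m=(cv2.inRange(hsv,(0,140,60),(6,255,255))|cv2.inRange(hsv,(174,140,60),(180,255,255)))
    roi=np.zeros_like(m);cv2.fillPoly(roi,[np.int32([[300,340],[280,300],[408,232],[448,222],[490,222],[502,262]])],255);m&=roi
    m=cv2.morphologyEx(m,cv2.MORPH_OPEN,np.ones((2,2),np.uint8))
    v,u=np.nonzero(m)
    if len(u)<20:return None
    o,d=ray('scene',(u.mean(),v.mean()));nx=np.array([np.cos(p[2]),np.sin(p[2]),0]);t=nx@(np.r_[p[:2],0]-o)/(nx@d)
    return inrack(o+t*d).round(1),len(u),(u.min(),u.max(),v.min(),v.max()),(u.mean().round(1),v.mean().round(1))
E
python3 - <<'E'
from track import *
print(tin_y(cv2.imread('pics/scene0.png')[:,:,::-1].copy()))
s,q,Rc=cur();k=imaging.calibration('wrist');print('cam in tool',Rc.inv().apply(np.array(k['cam_to_world'])[:3,3]-q).round())
print(tin_y(snap('scene','s3')))
for uv in((308.6,178.2),(311.4,178.9)):print(inrack(atz('top',uv,158.5)).round(1))
for uv in((367.8,256.6),):print(inrack(atz('scene',uv,158.5)).round(1))
to((0,-150,190))
E
```

```text
(array([  0. , 198.6, 100.6]), 236, (np.int64(450), np.int64(480), np.int64(226), np.int64(258)), (np.float64(462.9), np.float64(244.7)))
cam in tool [  76.   -1. -142.]
(array([  0. , 198.3, 100.5]), 238, (np.int64(450), np.int64(480), np.int64(226), np.int64(258)), (np.float64(462.8), np.float64(244.8)))
[  -2.  -101.   158.5]
[  -2.5 -107.4  158.5]
[  3.2 -98.6 158.5]
clock 5.85 rack [-118.3  101.4  174.3] turn [0.    0.    0.002] shift [-1.258  0.59  -0.079] dist 278.3087505756432
```

Call:
step_arm([
  [[0,0,0],[-1,0.47,-0.1],-1],
  [[0,0,0],[-1,0.47,-0.1],-1],
  [[0,0,0],[-1,0.47,-0.1],-1],
  [[0,0,0],[-1,0.47,-0.1],-1],
  [[0,0,0],[-1,0.47,-0.1],-1],
])

```text
clock: 6.35
eef_pos: [540.0, -6.4, 194.9]
tcp_rot: [3.14, 0.001, 1.492]
contact_force: [0.3, 0.6, -0.6]
opening: -0.001
grasp_force: 0.0
```

Call:
step_arm([
  [[0,0,0],[-0.25,0.12,0],-1],
  [[0,0,0],[-0.25,0.12,0.1],-1],
  [[0,0,0],[-0.25,0.12,0.29],-1],
  [[0,0,0],[-0.25,0.12,0.29],-1],
])

```text
clock: 6.75
eef_pos: [555.6, -54.9, 132.4]
tcp_rot: [-3.134, -0.0, 1.493]
contact_force: [-1.5, 0.7, -0.8]
opening: -0.001
grasp_force: 0.0
```

```bash
python3 -c "
from plan import *
to((0,-138,136),1)"
```

```text
clock 6.75 rack [  -3.1 -148.6  132.4] turn [-0.01  -0.     0.001] shift [ 0.053  0.015 -0.018] dist 11.597473329459635
```

Call:
step_arm([
  [[0,0,0],[0.05,0.01,-0.01],-1],
  [[0,0,0],[0.09,0.01,-0.01],-1],
  [[0,0,0],[0.13,0.01,-0.01],-1],
  [[0,0,0],[0.17,0.01,-0.01],-1],
  [[0,0,0],[0.2,0.01,-0.015],-1],
  [[0,0,0],[0.2,0.01,-0.015],-1],
])

```text
clock: 7.35
eef_pos: [564.1, -13.6, 139.8]
tcp_rot: [3.141, -0.001, 1.495]
contact_force: [0.6, 0.2, -0.5]
opening: 0.002
grasp_force: 0.0
```

Call:
step_arm([
  [[0,0,0],[0.01,0,0],-1],
  [[0,0,0],[0.02,0,0],-1],
])

```text
clock: 7.55
eef_pos: [564.0, -11.0, 139.4]
tcp_rot: [-3.141, 0.0, 1.495]
contact_force: [-1.0, -3.7, 2.3]
opening: 0.001
grasp_force: 1.6
```

Call:
step_arm([
  [[0,0,0],[0.01,0,0],-1],
  [[0,0,0],[0.01,0,0],-1],
])

```text
clock: 7.75
eef_pos: [564.1, -10.5, 139.4]
tcp_rot: [-3.141, 0.003, 1.495]
contact_force: [-2.3, -12.0, 4.3]
opening: 0.0
grasp_force: 5.7
```

Call:
step_arm([
  [[0,0,0],[-0.02,0,-0.05],-1],
  [[0,0,0],[0.0,-0.02,-0.2],-1],
  [[0,0,0],[0.98,-0.6,-0.2],-1],
  [[0,0,0],[0.98,-0.6,-0.2],-1],
  [[0,0,0],[0.98,-0.6,-0.2],-1],
  [[0,0,0],[0.98,-0.6,-0.2],-1],
  [[0,0,0],[0.98,-0.6,-0.2],-1],
  [[0,0,0],[0.98,-0.6,-0.2],-1],
])

```text
clock: 8.55
eef_pos: [457.9, 198.6, 179.6]
tcp_rot: [-3.141, -0.001, 1.497]
contact_force: [0.6, 0.0, -0.6]
opening: 0.001
grasp_force: 0.0
```

Run:
```python
from track import *
to((-121,100,106))
im=snap('top','t4');hsv=cv2.cvtColor(im,cv2.COLOR_RGB2HSV)
m=cv2.inRange(hsv,(110,120,60),(125,255,255))
n,l,st,ce=cv2.connectedComponentsWithStats(m)
for i in range(1,n):
  if st[i,4]>30:print('blue',st[i],ce[i].round(1))
for u in(304,310.7):pass
# blue centroid shift relative to t3 (310.7,179.4 at y -107.4) 
print([inrack(atz('top',tuple(ce[i]),150)).round(1) for i in range(1,n) if 30<st[i,4]<300], inrack(atz('top',(310.7,179.4),150)).round(1))
s=snap('scene','s4');print(tin_y(s))
a=s[200:350,260:510,::-1];b=im[120:250,200:420,::-1]
a=cv2.resize(a,None,fx=2,fy=2,interpolation=cv2.INTER_CUBIC);b=cv2.resize(b,None,fx=2.25,fy=2.25,interpolation=cv2.INTER_CUBIC)
b=cv2.copyMakeBorder(b,0,0,0,500-b.shape[1],cv2.BORDER_CONSTANT) if b.shape[1]<500 else b[:,:500]
cv2.imwrite('pics/c4.png',np.vstack([a,b]))
```

```text
clock 8.55 rack [-120.4   96.5  179.6] turn [-0.001 -0.002  0.006] shift [ 0.017 -0.003  0.368] dist 73.72247111097458
blue [335 167  16   7  33] [342.4 170.6]
blue [291 172  15  10  97] [297.8 176.9]
blue [327 173  23  49 677] [338.1 197. ]
[array([  31.9, -171.4,  150. ]), array([ -0.3, -75.8, 150. ])] [  -1.  -105.3  150. ]
(array([  0. , 198.5, 101. ]), 241, (np.int64(450), np.int64(480), np.int64(226), np.int64(258)), (np.float64(462.8), np.float64(244.6)))
```

View pics/c4.png

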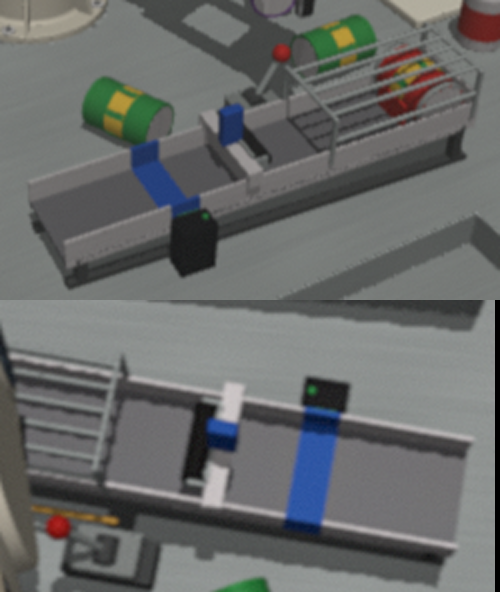

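The combined crop shows the catcher at its upper end (handle at 222,434 in the top part). The gate, lever and tin haven't moved. Next I lower behind the knob and pre-push it to about 0.6 rad.

Call:
step_arm([
  [[0,0,0],[0.03,-0.005,0.18],-1],
  [[0,0,0],[0.03,-0.005,0.36],-1],
  [[0,0,0],[0.03,-0.005,0.365],-1],
  [[0,0,0],[-0.07,-0.005,0.365],-1],
  [[0,0,0],[-0.17,-0.005,0.365],-1],
  [[0,0,0],[-0.25,-0.005,0.365],-1],
  [[0,0,0],[-0.25,-0.005,0.365],-1],
])

```text
clock: 9.35
eef_pos: [455.4, 144.1, 107.6]
tcp_rot: [3.141, -0.0, 1.492]
contact_force: [-0.5, 0.3, 0.1]
opening: 0.003
grasp_force: 0.0
```

Run:
```python
from track import *
to((-121,18,106))
s=snap('scene','s5');print(tin_y(s))
hsv=cv2.cvtColor(s,cv2.COLOR_RGB2HSV)
m=(cv2.inRange(hsv,(0,140,60),(6,255,255))|cv2.inRange(hsv,(174,140,60),(180,255,255)))[200:250,370:425]
v,u=np.nonzero(m);uv=(u.mean()+370,v.mean()+200);print(uv,len(u))
o,d=ray('scene',uv);nx=np.array([np.cos(p[2]),np.sin(p[2]),0]);q0=w(p,(-120,0,0));t=nx@(q0-o)/(nx@d);print('knob',inrack(o+t*d).round(1))
b=cv2.imread('pics/s4.png');hsv=cv2.cvtColor(b,cv2.COLOR_BGR2HSV)
m=(cv2.inRange(hsv,(0,140,60),(6,255,255))|cv2.inRange(hsv,(174,140,60),(180,255,255)))[200:250,370:425]
v,u=np.nonzero(m);uv=(u.mean()+370,v.mean()+200);o,d=ray('scene',uv);t=nx@(q0-o)/(nx@d);print('knob0',uv,inrack(o+t*d).round(1))
print(telemetry.sense()['contact_force'],telemetry.sense()['grasp_force'])
```

```text
clock 9.35 rack [-118.6   42.   107.6] turn [ 0.001 -0.    -0.001] shift [-0.12  -0.012  0.008] dist 24.172098422119536
(array([  0. , 194.7, 108.5]), 175, (np.int64(449), np.int64(477), np.int64(227), np.int64(258)), (np.float64(462.1), np.float64(242.8)))
(np.float64(384.5), np.float64(227.86206896551724)) 58
knob [-120.    19.7  130.7]
knob0 (np.float64(400.4736842105263), np.float64(225.9298245614035)) [-120.    70.8  122.2]
[ 0.00684269  0.5964566  -0.41262624] 0.0
```

```bash
cat > wt.py <<'E'
from track import *
from scipy.optimize import brentq
def wrist_tin(im):
    """tangent method: rack y of tin axis from its edges in the wrist picture"""
    hsv=cv2.cvtColor(im,cv2.COLOR_RGB2HSV)
    m=(cv2.inRange(hsv,(0,130,50),(8,255,255))|cv2.inRange(hsv,(172,130,50),(180,255,255))|cv2.inRange(hsv,(18,120,90),(34,255,255)))
    m[:, :240]=0;m[:,440:]=0
    m=cv2.morphologyEx(m,cv2.MORPH_OPEN,np.ones((3,3),np.uint8))
    r=np.nonzero((m>0).sum(1)>12)[0]
    if len(r)==0:return None
    out={}
    for nm,row,sg in(('down',r.max()+.5,-1),('up',r.min()-.5,1)):
        if 2<row<477:
            o,d=ray('wrist',(330,row));o=inrack(o);e=inrack(o*0+np.r_[p[:2],0]+d);e=e[1:]/np.linalg.norm(e[1:])
            n=np.array([e[1],-e[0]]) # normal in (y,z)
            if n[0]<0:n=-n
            f=lambda y:n@(np.array([y,60+.035*y+36.5])-o[1:])-(-sg)*36.5
            out[nm]=round(brentq(f,-500,500),1)
    return out,int(r.min()),int(r.max())
E
python3 - <<'E'
from wt import *
print(cur()[1],inrack(cur()[1]).round(1),telemetry.sense()['clock'])
t=__import__('time').time()
print(tin_y(snap('scene','s6')));print(wrist_tin(snap('wrist','w6')))
print(telemetry.sense()['clock'])
E
```

```text
[455.6463703  145.01158212 107.54739539] [-118.4   42.9  107.5] 9.4
(array([  0. , 191.8, 108. ]), 183, (np.int64(447), np.int64(477), np.int64(227), np.int64(258)), (np.float64(461.2), np.float64(243.2)))
({'down': 23.8, 'up': -60.2}, 378, 402)
9.5
```

Call:
step_arm([
  [[0,0,0],[0,0,0],-1],
])

```text
clock: 9.6
eef_pos: [455.2, 146.4, 106.8]
tcp_rot: [3.141, -0.0, 1.494]
contact_force: [0.5, 1.0, 0.9]
opening: 0.003
grasp_force: 0.0
```

Run:
```python
from wt import *
print(telemetry.sense()['clock'],tin_y(snap('scene','s7')));print(inrack(cur()[1]).round(1))
```

```text
9.6 (array([ -0. , 184.8, 110.7]), 167, (np.int64(444), np.int64(474), np.int64(228), np.int64(258)), (np.float64(459.1), np.float64(243.0)))
[-119.1   44.3  106.6]
```

Call:
step_arm([
  [[0,0,0],[-0.14,-0.005,0],-1],
  [[0,0,0],[-0.14,-0.005,0],-1],
  [[0,0,0],[-0.12,-0.005,-0.225],-1],
  [[0,0,0],[-0.23,0.2,-0.225],-1],
  [[0,0,0],[-0.34,0.4,-0.2],-1],
  [[0,0,0],[-0.45,0.59,-0.16],-1],
  [[0,0,0],[-0.45,0.59,-0.16],-1],
])

```text
clock: 10.35
eef_pos: [569.6, 45.6, 137.8]
tcp_rot: [3.139, 0.0, 1.492]
contact_force: [-0.5, 0.4, 0.1]
opening: -0.001
grasp_force: 0.0
```

Run:
```python
from wt import *
print(telemetry.sense()['clock'],inrack(cur()[1]).round(1))
im=imaging.grab_frame('wrist');cv2.imwrite('pics/w8.png',im[:,:,::-1]);print(wrist_tin(im))
s=snap('scene','s8');print(tin_y(s))
hsv=cv2.cvtColor(s,cv2.COLOR_RGB2HSV)
m=(cv2.inRange(hsv,(0,140,60),(6,255,255))|cv2.inRange(hsv,(174,140,60),(180,255,255)))[200:250,360:405]
v,u=np.nonzero(m);print('knob',len(u),u.mean()+360,v.mean()+200)
```

```text
10.35 [  3.  -47.3 137.8]
None
(array([  0. , 144.8, 111.2]), 167, (np.int64(432), np.int64(462), np.int64(232), np.int64(261)), (np.float64(446.7), np.float64(246.6)))
knob 22 374.3636363636364 233.27272727272728
```

Call:
step_arm([
  [[0,0,0],[-0.01,-0.01,0],-1],
  [[0,0,0],[-0.02,-0.01,0],-1],
  [[0,0,0],[-0.02,-0.01,0],-1],
  [[0,0,0],[-0.02,-0.01,0],-1],
])

```text
clock: 10.85
eef_pos: [562.9, 43.8, 138.6]
tcp_rot: [3.141, -0.0, 1.495]
contact_force: [0.2, 0.4, 1.1]
opening: -0.0
grasp_force: 0.0
```

Run:
```python
from wt import *
print(telemetry.sense()['clock'],inrack(cur()[1]).round(1))
im=imaging.grab_frame('wrist');cv2.imwrite('pics/w9.png',im[:,:,::-1]);print(wrist_tin(im))
s=snap('scene','s9');print(tin_y(s),telemetry.sense()['clock'])
```

```text
10.85 [ -3.5 -49.6 138.6]
({'down': 93.8}, 0, 67)
(array([ -0. ,  68.6, 115.1]), 181, (np.int64(410), np.int64(440), np.int64(239), np.int64(269)), (np.float64(422.5), np.float64(252.6))) 10.95
```

View pics/w9.png

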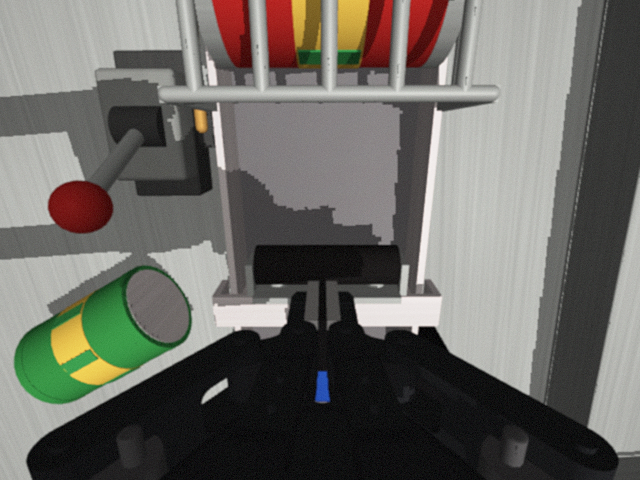

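The wrist view shows the tin's lower edge at row 67 under the cage, the roller at rows 245–285, and the lever fully over with its knob at (80,205). One more reading will give the speed.

Run:
```python
from wt import *
c=telemetry.sense()['clock'];P=inrack(cur()[1]).round(1)
im=imaging.grab_frame('wrist');cv2.imwrite('pics/w10.png',im[:,:,::-1]);print(c,P,wrist_tin(im))
for r in(93,245,285):print(r,inrack(atz('wrist',(330,r),{93:148}.get(r,92))).round(1))
im=cv2.imread('pics/w10.png');print(im[235:295:4,330].sum(1), im[80:110:3,360].sum(1))
```

```text
10.95 [ -3.3 -49.8 138.5] ({'down': 85.8}, 0, 84)
93 [ -1.2  40.  148. ]
245 [  0.8 -38.5  92. ]
285 [  1.1 -64.9  92. ]
[209 194 200  45  72  52  41  70  19  66  64  51 241 225 230] [231 227 428 543 641 558 447 253 330 408]
```

Run:
```python
from wt import *
from fit import project
c=telemetry.sense()['clock']
im=imaging.grab_frame('wrist');cv2.imwrite('pics/w11.png',im[:,:,::-1]);print(c,wrist_tin(im))
a=np.linspace(0,2*np.pi,73)
def um(y):
    z=60+.035*y+36.5;return min(project('scene',w(p,(x,y+36.5*np.cos(t),z+36.5*np.sin(t))))[0] for x in(-54,54) for t in a)
ys=np.arange(230,40,-5);us=[um(y) for y in ys]
for u in(450,449,447,444,432,410):print(u,np.interp(u,us[::-1],ys[::-1]).round(1))
```

```text
11.0 ({'down': 67.4}, 0, 122)
450 229.5
449 226.2
447 219.6
444 209.8
432 170.9
410 101.0
```

Call:
step_arm([
  [[0,0,0],[-0.005,0,0],-1],
  [[0,0,0],[-0.0275,0.005,0],-1],
  [[0,0,0],[-0.0975,0.01,0.003],-1],
  [[0,0,0],[-0.2,0.01,0.007],-1],
])

```text
clock: 11.45
eef_pos: [561.9, 3.5, 136.8]
tcp_rot: [-3.141, -0.001, 1.495]
contact_force: [-0.3, 3.4, 1.3]
opening: 0.002
grasp_force: 1.7
```

Run:
```python
from plan import *
s,q,_=cur();print(s['clock'],inrack(q).round(1),s['contact_force'].round(1),s['grasp_force'],s['qvel'].round(3))
```

```text
11.45 [ -1.4 -89.9 136.8] [-0.3  3.4  1.3] 1.6665403847582638 [-0.379 -0.02   0.051 -0.007 -0.039 -0.371]
```

Call:
step_arm([
  [[0,0,0],[-0.101,0,0.0035],-1],
  [[0,0,0],[-0.2075,0,0.007],-1],
  [[0,0,0],[-0.3125,0,0.011],-1],
  [[0,0,0],[-0.4075,0,0.014],-1],
  [[0,0,0],[-0.485,0,0.017],-1],
  [[0,0,0],[-0.5475,0,0.019],-1],
  [[0,0,0],[-0.595,0,0.021],-1],
  [[0,0,0],[-0.625,0,0.022],-1],
])

```text
clock: 12.25
eef_pos: [552.6, -121.9, 132.4]
tcp_rot: [3.142, -0.0, 1.494]
contact_force: [1.4, 3.0, -0.6]
opening: 0.004
grasp_force: 1.4
```

Call:
step_arm([
  [[0,0,0],[-0.015,0,0],-1],
  [[0,0,0],[-0.018,0,0],-1],
  [[0,0,0],[-0.018,0,0],-1],
])

```text
clock: 12.55
eef_pos: [552.4, -124.8, 132.5]
tcp_rot: [-3.141, 0.0, 1.495]
contact_force: [-0.5, 0.2, -0.0]
opening: 0.002
grasp_force: 0.2
```

Run:
```python
from wt import *
s,q,_=cur();print(s['clock'],inrack(q).round(1),s['contact_force'].round(1))
im=snap('wrist','w12');print(wrist_tin(im));t=snap('top','t12')
a=cv2.resize(im[:,:,::-1],(480,360));b=t[120:260,190:420,::-1];b=cv2.resize(b,None,fx=2,fy=2,interpolation=cv2.INTER_CUBIC)[:,:460]
c=np.zeros((360,480+b.shape[1],3),np.uint8);c=c[:,:800];c[:,:480]=a;c[:280,480:]=b[:280,:320];cv2.imwrite('pics/c12.png',c)
```

```text
12.55 [  -0.9 -218.5  132.5] [-0.5  0.2 -0. ]
({'down': -171.5, 'up': -171.2}, 117, 252)
```

View pics/c12.png

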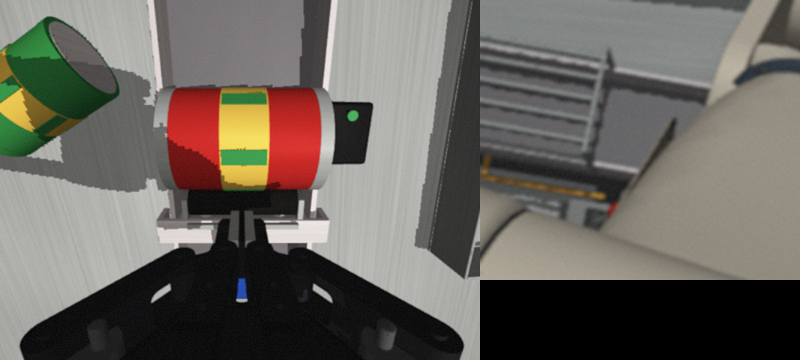

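The tin rests on the pad beside the reader: it is centred near row 138, the reader spans rows 102–164, and both tangents give rack y ≈ -171. Now I hold it there for over two seconds.

Call:
step_arm([
  [[0,0,0],[0,0,0],-1],
  [[0,0,0],[0,0,0],-1],
  [[0,0,0],[0,0,0],-1],
  [[0,0,0],[0,0,0],-1],
  [[0,0,0],[0,0,0],-1],
  [[0,0,0],[0,0,0],-1],
  [[0,0,0],[0,0,0],-1],
  [[0,0,0],[0,0,0],-1],
])

```text
clock: 13.45
eef_pos: [552.4, -124.8, 132.5]
tcp_rot: [3.142, -0.0, 1.494]
contact_force: [0.2, 1.5, 1.1]
opening: 0.001
grasp_force: 0.7
```

Run:
```python
from wt import *
print(telemetry.sense()['clock'],[inrack(atz('wrist',(475,r),75)).round(1) for r in(136,218)],wrist_tin(snap('wrist','w13')))
```

```text
13.45 [array([  86.5, -144.5,   75. ]), array([  93.3, -193.2,   75. ])] ({'down': -171.6, 'up': -171.3}, 117, 252)
```

Call:
step_arm([
  [[0,0,0],[0,0,0],-1],
  [[0,0,0],[0,0,0],-1],
  [[0,0,0],[0,0,0],-1],
  [[0,0,0],[0,0,0],-1],
  [[0,0,0],[0,0,0],-1],
  [[0,0,0],[0,0,0],-1],
  [[0,0,0],[0,0,0],-1],
  [[0,0,0],[0,0,0],-1],
])

```text
clock: 14.3
eef_pos: [552.4, -124.9, 132.5]
tcp_rot: [3.142, -0.0, 1.494]
contact_force: [1.3, 2.3, 2.0]
opening: -0.002
grasp_force: 1.0
```

Call:
step_arm([
  [[0,0,0],[0,0,0],-1],
  [[0,0,0],[0,0,0],-1],
  [[0,0,0],[0,0,0],-1],
  [[0,0,0],[0,0,0],-1],
  [[0,0,0],[0,0,0],-1],
  [[0,0,0],[0,0,0],-1],
  [[0,0,0],[0,0,0],-1],
  [[0,0,0],[0,0,0],-1],
])

```text
clock: 15.1
eef_pos: [552.4, -124.8, 132.5]
tcp_rot: [3.142, -0.0, 1.494]
contact_force: [-0.1, 2.9, 1.8]
opening: -0.0
grasp_force: 1.2
```

Run:
```python
from wt import *
print(telemetry.sense()['clock'],inrack(cur()[1]).round(1),wrist_tin(snap('wrist','w14')))
```

```text
15.1 [  -0.8 -218.6  132.5] ({'down': -171.6, 'up': -170.8}, 116, 252)
```

Call:
step_arm([
  [[0,0,0],[-0.005,0,0],-1],
  [[0,0,0],[-0.015,0,0],-1],
  [[0,0,0],[-0.03,0,0.001],-1],
  [[0,0,0],[-0.05,0,0.002],-1],
  [[0,0,0],[-0.07,0,0.0025],-1],
  [[0,0,0],[-0.09,0,0.003],-1],
  [[0,0,0],[-0.11,0,0.004],-1],
  [[0,0,0],[-0.13,0,0.005],-1],
])

```text
clock: 15.95
eef_pos: [550.4, -151.3, 131.5]
tcp_rot: [3.141, 0.0, 1.494]
contact_force: [1.0, 2.4, 2.6]
opening: 0.002
grasp_force: 1.4
```

Call:
step_arm([
  [[0,0,0],[-0.02,0,0.001],-1],
  [[0,0,0],[-0.04,0,0.0015],-1],
  [[0,0,0],[-0.06,0,0.002],-1],
  [[0,0,0],[-0.08,0,0.003],-1],
  [[0,0,0],[-0.1,0,0.0035],-1],
  [[0,0,0],[-0.12,0,0.004],-1],
  [[0,0,0],[-0.14,0,0.005],-1],
  [[0,0,0],[-0.155,0,0.0055],-1],
])

```text
clock: 16.75
eef_pos: [548.1, -182.1, 130.4]
tcp_rot: [3.141, 0.0, 1.494]
contact_force: [1.3, 2.1, 2.3]
opening: 0.002
grasp_force: 1.4
```

Call:
step_arm([
  [[0,0,0],[-0.01,0,0],-1],
  [[0,0,0],[-0.02,0,0],-1],
  [[0,0,0],[-0.03,0,0.001],-1],
  [[0,0,0],[-0.04,0,0.001],-1],
])

```text
clock: 17.15
eef_pos: [547.4, -189.7, 130.1]
tcp_rot: [3.142, -0.0, 1.495]
contact_force: [2.2, 2.8, 0.0]
opening: 0.002
grasp_force: 1.5
```

Call:
step_arm([
  [[0,0,0],[-0.005,0,0],-1],
  [[0,0,0],[-0.01,0,0],-1],
])

```text
clock: 17.35
eef_pos: [547.2, -191.7, 130.1]
tcp_rot: [-3.141, -0.0, 1.494]
contact_force: [1.6, 2.5, -0.5]
opening: 0.001
grasp_force: 1.4
```

Call:
step_arm([
  [[0,0,0],[-0.005,0,0],-1],
  [[0,0,0],[-0.01,0,0],-1],
])

```text
clock: 17.55
eef_pos: [547.1, -192.8, 130.1]
tcp_rot: [-3.141, -0.002, 1.494]
contact_force: [3.3, 11.2, 0.7]
opening: 0.006
grasp_force: 5.5
```

Call:
step_arm([
  [[0,0,0],[0,0,0],-1],
  [[0,0,0],[0.012,0,0],-1],
  [[0,0,0],[0.015,0,-0.03],-1],
  [[0,0,0],[0.015,0,-0.2],-1],
  [[0,0,0],[0.015,0,-0.4],-1],
  [[0,0,0],[0.015,-0.2,-0.6],-1],
  [[0,0,0],[0.015,-0.3,-0.6],-1],
  [[0,0,0],[0.015,-0.3,-0.6],-1],
])

```text
clock: 18.35
eef_pos: [485.3, -186.4, 252.1]
tcp_rot: [3.141, 0.001, 1.494]
contact_force: [0.0, -0.0, -0.1]
opening: 0.004
grasp_force: 0.0
```

Run:
```python
from wt import *
print(telemetry.sense()['clock'],inrack(cur()[1]).round(1),wrist_tin(snap('wrist','w15')))
s=snap('scene','s15');print(telemetry.sense()['contact_force'].round(1))
a=s[180:350,180:510,::-1];cv2.imwrite('pics/c15.png',cv2.resize(a,None,fx=2.4,fy=2.4,interpolation=cv2.INTER_CUBIC))
```

```text
18.35 [ -62.9 -285.2  252.1] ({'down': -239.5, 'up': -240.2}, 126, 207)
[ 0.2 -0.   0.3]
```

View pics/c15.png

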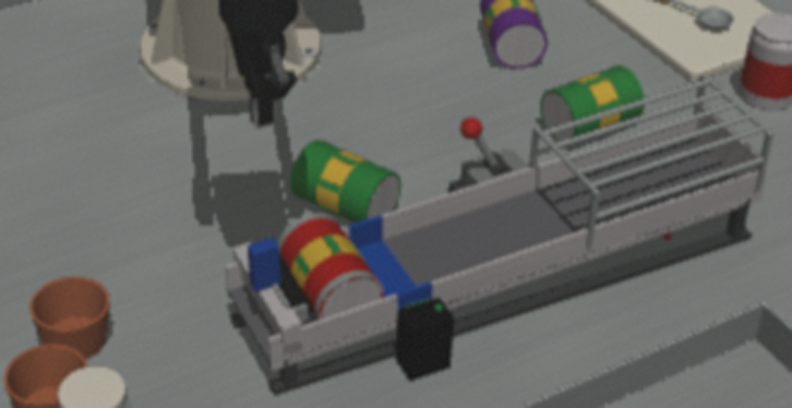

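The picture shows the tin resting on the catcher at the lower end (335,265), the lever leaning downhill with its knob at (471,127), and the other items undisturbed. I'll check the lever angle, then hand in.

Run:
```python
from wt import *
hsv=cv2.cvtColor(cv2.imread('pics/s15.png'),cv2.COLOR_BGR2HSV)
m=(cv2.inRange(hsv,(0,140,60),(6,255,255))|cv2.inRange(hsv,(174,140,60),(180,255,255)))[220:245,360:395]
v,u=np.nonzero(m);uv=(u.mean()+360,v.mean()+220);o,d=ray('scene',uv);nx=np.array([np.cos(p[2]),np.sin(p[2]),0]);q0=w(p,(-120,0,0));t=nx@(q0-o)/(nx@d)
k=inrack(o+t*d);print(len(u),k.round(1),'theta',.5+np.arcsin((30-(k[1]-2.4))/80))
print(wrist_tin(imaging.grab_frame('wrist')))
if k[1]<2: print(r.sign_off())
```

```text
45 [-120.    -6.1  121. ] theta 1.0015434024243697
({'down': -239.9, 'up': -240.0}, 126, 208)
the job is handed in; nothing more can be done
None
```

The job is handed in: the lever is fully over, the tin was caught on the moving catcher, held still on the blue band for over 2.5 s, and now rests on the catcher at its lower end with the arm clear, though pad compression could not be measured, so "never knocked in" rests on my estimate of a meeting speed near 0.06 m/s.

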